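# Lock the column compartment's cover with its quarter-turn cam

### The arm

A 6-joint arm with a two-finger parallel gripper is mounted at the origin on a cart in front of the work surface, level with it; the furniture and walls round the work are solid. World frame = base frame: x ahead of the robot, y to its left, z up, the work surface at z = 0. Lengths are in mm, angles in rad, forces in N, time in s.
With the tool pointing down it reaches from about 350 to 775 mm from the base axis. Payload 7.3 kg.
Tool frame: the origin (TCP) lies midway between the tips of the shut fingers; the grasp point (between the pads) lies 19 mm behind it; z points along the fingers, y is the line along which they close (so a half turn about z gives the same grasp; the last joint's range is limited). The gripper opens to 92 mm and grips with 3 to 60 N. Pads are 19 mm wide; open, the fingers measure 130 mm over their backs; the gripper's body (75 mm by 190 mm) begins 47 mm behind the grasp point.
Start: joints at [1.156, 0.342, 1.524, -0, 1.275, -0.146], TCP at [139.411, 506.171, 226.741] pointing down, gripper open.
Joint ranges: [-2.53, 2.53], [-0.77, 2.02], [0.04, 2.7], [-1, 4.14], [0.28, 2.66], [-3.11, 3.11]. Speed limits (rad/s): [2.57, 2.57, 3.14, 3.14, 3.14, 3.14].

### API

Orientations are given as [roll, pitch, yaw] about the fixed x, y, z axes, in that order (R = Rz(yaw) Ry(pitch) Rx(roll)).
In Python, from plant import get_obs, capture, camera_model, close_job, search_frame, regions_of, pinpoint gives the robot as it stands. The module is installed in compiled form; this text tells all that it offers.
- The arm moves only by the shell command python3 -m pendant 'ROWS'. ROWS is JSON, one flat list of numbers, 7 for each row, row after row: the shift along the tool's x, y, z in units of 30 mm (1.0 is 30 mm), then the turn, a rotation vector about the tool's x, y, z in units of 4 degrees (1.0 is 4 degrees), then the closure, from -1 (fully open) to 1 (shut), so that 0 is half open. In form: [dx, dy, dz, wx, wy, wz, gripper, dx, dy, dz, wx, wy, wz, gripper, ...]. A call has 1 to 12 rows; each row shifts and turns the commanded pose from where the row before left it, along the tool's axes as they then stand; what a row does not reach is not made up. A row lasts 1/10 s, in which the tool goes at most 50 mm and 8.59 degrees, less where a joint would pass 70% of its speed; a pose out of reach is approached as far as the arm can. A call with a number of a shift or a turn outside -1 to 1 is refused whole. A call with a gripper value outside its range is refused whole. The fingers move at their own pace and stop on an object; the grip force is fixed at half the most. Time passes only in rows, so rows that do not move let the fingers close. It gives the time, the measured TCP pose, the force, the opening and the grip force at its end, in the units of the state.
- get_obs(): the state, without advancing time (a new reading comes with each control period).
- capture(name): name is "scene" or "top" or "wrist"; returns the picture (480x640x3 uint8, red, green, blue); there is no depth.
- camera_model(name): a dict with "fov_y" (degrees; the focal length in pixels is half the picture's height over the tangent of half this angle, whatever the lens; pixels are square), "cx", "cy" (the principal point, pixels), "pose" (4x4, takes a point from camera to world coordinates). Camera axes: x right, y up, looking along -z (the intrinsics and any distortion apply to the point x, -y, -z); pixel columns grow to the right and rows downward; lengths in mm; the calibration is good to about 2 mm. A picture is of the moment at which its call begins: read the wrist's pose just before it. camera_model takes no time and is no camera call; for the wrist camera it gives the pose at the moment of the call.
- close_job(): hands the job in; it is judged then, once.
Trained networks look in the newest picture that a camera, given by its name, has taken for a name from the list of things; names that differ only in an ending like _2 or _b are one class to them, and where a whole thing is asked for, a point or a joint stands for the part that bears it (a point fixed in the world has none). Each returns a list of dicts, best first, with "score" (0 to 1); they miss things now and then, are a little off and sometimes report something else, mostly with a low value. They report only what shows in the picture. A call takes as long as a camera call.
- search_frame(camera, thing): "location" ([column, row] in pixels, amid what is visible of it).
- regions_of(camera, thing): "pixels" (480x640 bool, what is visible of it) and "location" ([column, row] in pixels, amid what is visible of it).
- pinpoint(camera, thing): "location" ([column, row] in pixels: a listed point, or the origin of a listed thing).
The state is a dict: "time": time; "joint_positions": joint angles; "dq": joint speeds; "tau": joint torques, N m; "tool_pos": TCP position; "tcp_rot": TCP orientation; "contact_force": force on the tool from outside, world axes, zero at the start; "moment": the same for the moment, N m; "grip_width": finger opening in mm; "finger_force": force on a finger pad.
Only numpy, scipy, OpenCV 4.12 (cv2) and the standard library are available. Lean on these libraries where they do the work, as an engineer would, in place of code of your own. Each camera call takes 0.05 s, during which the arm holds its last target. There are 200 camera calls.

### The job

The sprung cover of the white column compartment stands ajar. Put your closed fingertips into the slot of the yellow cam dial, press the cover down shut and, keeping it down, turn the dial clockwise a quarter turn to its stop so that the cover locks; then take the hand away. Only push and turn: do not lift the cover, and leave everything else on the worktop where it is.

Things in the scene. Friction and masses are not known exactly. Their poses are not given: they have to be found in the camera images.
- housing: White column compartment, a fixed box 240 (x) x 280 (y) mm; origin at the centre of its underside on the worktop, z up, x towards its back, front face at -x. Its grey cover (245 x 290 x 8 mm) lies on top, hinged along the back edge (x = +120, z = 118 mm). The yellow cam dial sits on the cover, its axis at x = -45, y = 0 mm
- home (a point): Fixed point of the housing: where the centre of the dial's slot floor lies when the cover is shut, 134 mm above the worktop (housing x = -45, y = 0); x towards the housing's back, z up. With the cover shut: cover top 126, slot floor 134, dial top 150, rim of the black collar round the dial 151 mm above the worktop
- slot (a point): Centre of the slot's floor, on the axis of the dial (yellow, dark slot), moving with cover and dial; x along the slot, z up. Dial 96 mm across, sunk in a black collar (109 mm outside). The slot runs right across it: 38 wide, 16 deep, 88 mm long between collar walls; closed fingertips fit in its middle or either half. Pushing its side wall along an arc about 28 mm from the axis turns the dial
- dial (a joint): Angle of the cam dial in rad, growing clockwise seen from above. Starts at 0 to 0.35 (0: slot sideways, along the housing's y, at the red marks); the stop, locked, is at 1.6 (slot front to back, at the green marks). Takes 0.08 N m (3 N at 28 mm) and stays where left. From about 1.1 its tongue slides under a lug in the housing, if the cover is held within 2 mm (at the dial) of shut, or lower
- panel (a joint): Angle of the cover in rad: 0 shut, about 0.12 where its spring holds it ajar (slot then about 20 mm above its shut height). It springs up when let go unlocked. Pressing it down at the dial takes 4 to 8 N; the soft seal lets it go 4 mm (at the dial) below shut, joint -0.025, where it stops hard. If the dial is turned with the cover up, the tongue lands on the lug: turn back first
- column_mid (a point): Middle of a loose white chromatography column, 208 mm long, 17 mm thick, lying on the worktop: leave it alone
- septa_mid (a point): Centre of a loose small green carton, 50 x 75 x 28 mm: leave it alone
- jar_mid (a point): Centre of a loose white jar with yellow lid, 52 mm across, 46 mm high: leave it alone
- timer_mid (a point): Centre of a loose white lab timer, 62 x 68 x 21 mm: leave it alone
- stapler: Loose blue stapler, 34 x 128 x 52 mm, origin at the centre of its underside: leave it alone
- pen_black: Loose pen, 143 mm long, 12 mm thick, origin at the centre of its underside: leave it alone

How it is judged:
By the outcome, as a careful person would: the job done as asked, in the order asked, and still so for the second after the job is handed in, with the robot touching nothing.
It also fails if it takes over 42 s, if anything falls off the work surface, if the arm or the gripper's body presses on something with over 40 N, if the wrist force passes 120 N, or if a joint passes its speed limit or range.

## Working session

There is one attempt and no reset: what is moved stays moved. The work goes in short steps, Python scripts to look and compute and a shell command to move; the robot and the scene stay as the last step left them, time stands still between calls to the robot, and variables do not carry over. Pictures are saved under pics/ and viewed, at most 10 in all, crops included, and the job is handed in when it is done.

```bash
mkdir -p pics
cat > h.py <<'E'
import numpy as np, cv2
from plant import *
def ray(cam,px,m=None):
    m=m or camera_model(cam); f=240/np.tan(np.radians(m["fov_y"])/2)
    P=np.array(m["pose"]); d=np.array([(px[0]-m["cx"])/f,-(px[1]-m["cy"])/f,-1.])
    return P[:3,3],P[:3,:3]@d
def atz(cam,px,z,m=None):
    o,d=ray(cam,px,m); return o+d*(z-o[2])/d[2]
def proj(cam,p,m=None):
    m=m or camera_model(cam); f=240/np.tan(np.radians(m["fov_y"])/2)
    P=np.array(m["pose"]); q=P[:3,:3].T@(np.array(p)-P[:3,3]); return m["cx"]+f*q[0]/-q[2], m["cy"]-f*q[1]/-q[2]
def tri(a,b):
    (o1,d1),(o2,d2)=a,b
    A=np.c_[d1,-d2]; s=np.linalg.lstsq(A,o2-o1,rcond=None)[0]
    p,q=o1+s[0]*d1,o2+s[1]*d2; return (p+q)/2,np.linalg.norm(p-q)
E
python3 - <<'E'
from h import *
print(get_obs())
ims=[]
for c in ["scene","top","wrist"]:
    m=camera_model(c); print(c,{k:(v if k!="pose" else np.round(v,3).tolist()) for k,v in m.items()})
    im=capture(c); ims.append(im); cv2.imwrite(f"pics/{c}0.png",im[:,:,::-1])
    for t in ["housing","home","slot","dial","panel"]:
        for fn in ([pinpoint] if t in("housing","home","slot") else [search_frame]):
            r=fn(c,t); print(c,t,[(np.round(x["location"],1).tolist(),round(x["score"],2)) for x in r[:2]])
cv2.imwrite("pics/all0.png",cv2.resize(np.hstack(ims[:2])[:,:,::-1],(800,300)))
E
```

```text
{'time': 0.0, 'joint_positions': array([ 1.15601019e+00,  3.42756941e-01,  1.52503452e+00, -1.47710026e-05,
        1.27541260e+00, -1.46016767e-01]), 'dq': array([ 7.33509301e-04,  1.75879842e-03,  1.51032707e-04, -2.11422400e-03,
       -6.64761354e-05, -9.22428331e-04]), 'tau': array([ 2.08888869e-04, -4.31239307e+01, -2.44217670e+01,  7.17663788e-02,
        5.56269858e-02, -1.25376000e-04]), 'tool_pos': array([139.23126634, 505.76486298, 226.02110766]), 'tcp_rot': array([-3.13999634e+00, -2.20483091e-04,  2.87282742e+00]), 'contact_force': array([-0.34067211,  0.38024269,  0.35150135]), 'moment': array([-0.00168659,  0.04725281,  0.01877741]), 'finger_force': 0.0, 'grip_width': 91.57987441235923}
scene {'fov_y': 50.787507684764314, 'cx': 320.4710491039453, 'cy': 250.03656193348212, 'pose': [[0.844, 0.354, -0.402, 53.754], [-0.536, 0.546, -0.644, -789.698], [-0.009, 0.76, 0.65, 914.451], [0.0, 0.0, 0.0, 1.0]]}
scene housing [([312.4, 262.2], 0.92), ([295.7, 223.9], 0.72)]
scene home [([294.6, 230.7], 0.87)]
scene slot [([297.5, 223.4], 0.88)]
scene dial [([298.1, 217.5], 0.64)]
scene panel [([311.2, 226.4], 0.84)]
top {'fov_y': 48.99062565832797, 'cx': 319.97535311790057, 'cy': 236.95352239054506, 'pose': [[-0.026, 0.991, -0.129, 407.521], [-1.0, -0.027, -0.006, -1.115], [-0.01, 0.129, 0.992, 1363.714], [0.0, 0.0, 0.0, 1.0]]}
top housing [([293.0, 241.7], 0.74), ([460.8, 319.6], 0.66)]
top home [([288.3, 252.6], 0.71), ([294.0, 242.4], 0.69)]
top slot [([286.9, 248.7], 0.92)]
top dial [([284.1, 253.2], 0.83)]
top panel [([283.0, 236.2], 0.68)]
wrist {'fov_y': 66.11061855823719, 'cx': 322.5078801809975, 'cy': 240.48235701822608, 'pose': [[0.265, -0.935, -0.237, 77.261], [0.964, 0.257, 0.066, 523.546], [-0.001, -0.246, 0.969, 384.718], [0.0, 0.0, 0.0, 1.0]]}
wrist housing []
wrist home []
wrist slot []
wrist dial []
wrist panel []
```

View pics/scene0.png

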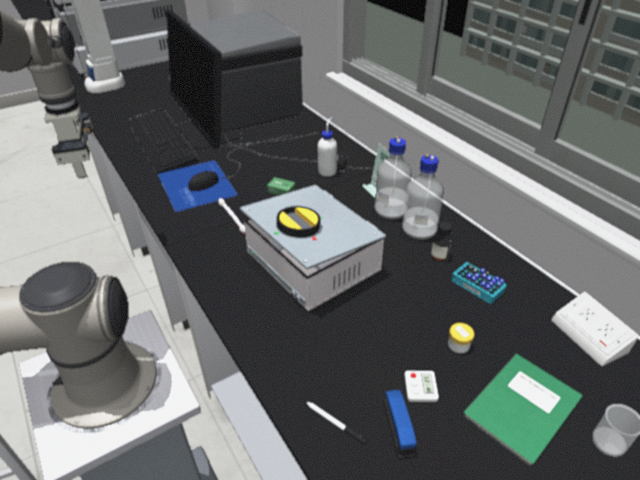

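View pics/top0.png

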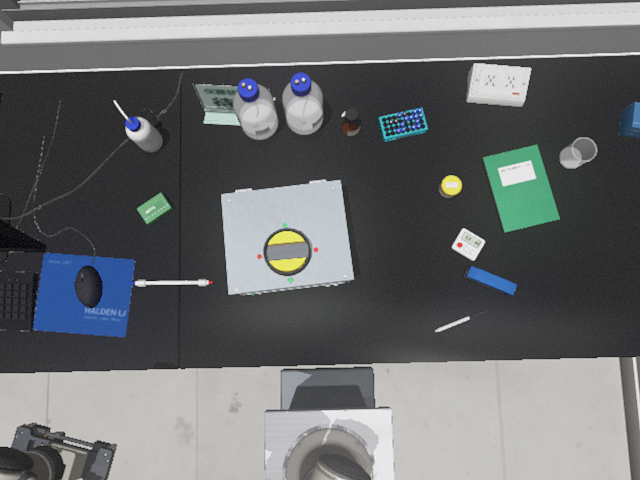

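The scene view shows the housing mid-table with its cover ajar and the dial at (298,220). In the top view the dial is at (287,251), the red marks at (259,256) and (316,249), the green marks at (285,225) and (290,280), and the slot runs nearly sideways.

Run:
```python
from h import *
T={}
p,e=tri(ray("top",[286.9,248.7]),ray("scene",[297.5,223.4])); print("slot tri",p,e)
p,e=tri(ray("top",[288.3,252.6]),ray("scene",[294.6,230.7])); print("home tri",p,e)
print("slot z154",atz("top",[286.9,248.7],154), atz("scene",[297.5,223.4],154))
im=cv2.imread("pics/top0.png"); hsv=cv2.cvtColor(im,cv2.COLOR_BGR2HSV)
roi=np.zeros(im.shape[:2],bool); roi[185:292,222:352]=1
def blobs(mask,amin=3):
    n,l,s,c=cv2.connectedComponentsWithStats((mask&roi).astype(np.uint8)); return [(c[i].round(1),s[i,4]) for i in range(1,n) if s[i,4]>=amin]
H,S,V=[hsv[...,i].astype(int) for i in range(3)]
red=blobs(((H<10)|(H>170))&(S>90)&(V>80)); gr=blobs((H>45)&(H<85)&(S>60)&(V>60)); ye=blobs((H>20)&(H<36)&(S>120)&(V>80),20)
print(red,gr,ye)
for nm,b in(("red",red),("green",gr)):
    if len(b)==2:
        a=[atz("top",x[0],145+ (0)) for x in b]; d=a[1]-a[0]; print(nm,a,np.degrees(np.arctan2(d[1],d[0])),np.linalg.norm(d))
if len(ye)==2:
    a=[atz("top",x[0],168) for x in ye]; d=a[1]-a[0]; print("yellow",a,np.degrees(np.arctan2(d[1],d[0])),(a[0]+a[1])/2)
m=camera_model("wrist");o=get_obs();P=np.array(m["pose"])
from scipy.spatial.transform import Rotation as R
Rt=R.from_euler("xyz",o["tcp_rot"]).as_matrix()
print("cam in tool",Rt.T@(P[:3,3]-o["tool_pos"]),"\n",Rt.T@P[:3,:3],"\n",Rt)
```

```text
slot tri [537.43413277  85.21397946 148.28772723] 6.062555839088127
home tri [528.93834423  83.90775912 129.91010387] 8.651900963368615
slot z154 [539.55637769  83.51339745 154.        ] [530.99711948  79.76352749 154.        ]
[(array([315.5, 249.3]), np.int32(14)), (array([259.1, 256.2]), np.int32(15))] [(array([284.4, 224.9]), np.int32(17)), (array([290.1, 279.7]), np.int32(20))] [(array([285.5, 238. ]), np.int32(367)), (array([287.6, 264. ]), np.int32(347))]
red [array([537.31203179,  17.61795147, 145.        ]), array([524.78086913, 149.10991027, 145.        ])] 95.44383793777666 132.08771807819076
green [array([596.72926527,  88.97495072, 145.        ]), array([468.33906321,  78.06422778, 145.        ])] -175.14262003257704 128.8529699342956
yellow [array([562.75050607,  85.29074407, 168.        ]), array([502.9856086 ,  81.58037412, 168.        ])] -176.44747915188051 [532.86805734  83.4355591  168.        ]
cam in tool [  64.54038094    0.26575328 -157.9684963 ] 
 [[ 5.63300968e-04  9.69185971e-01  2.46329527e-01]
 [ 9.99999542e-01 -7.36661403e-04  6.11624554e-04]
 [ 7.74239392e-04  2.46329069e-01 -9.69185942e-01]] 
 [[-9.64085499e-01  2.65592070e-01  5.07127686e-05]
 [ 2.65592074e-01  9.64085492e-01  1.20500565e-04]
 [-1.68874499e-05  1.29641757e-04 -9.99999991e-01]]
```

```bash
python3 -m pendant '[-0.98,-0.48,0,0,0,0,1,-0.98,-0.48,0,0,0,0,1,-0.98,-0.48,0,0,0,0,1,-0.98,-0.48,0,0,0,0,1,-0.98,-0.48,0,0,0,0,1,-0.98,-0.48,0,0,0,0,1,-0.98,-0.48,0,0,0,0,1,-0.98,-0.48,0,0,0,0,1,-0.98,-0.48,0,0,0,0,1,-0.98,-0.48,0,0,0,0,1,-0.98,-0.48,0,0,0,0,1,-0.98,-0.48,0,0,0,0,1]'
python3 -m pendant '[-0.98,-0.48,0,0,0,0,1,-0.98,-0.48,0,0,0,0,1,-0.98,-0.48,0,0,0,0,1,-0.98,-0.48,0,0,0,0,1,0,0,0,0,0,-0.95,1,0,0,0,0,0,-0.95,1,0,0,0,0,0,-0.95,1,0,0,0,0,0,-0.95,1,0,0,0,0,0,-0.95,1,0,0,0,0,0,0,1,0,0,0,0,0,0,1]'
cat > look.py <<'E'
import sys
from h import *
from scipy.spatial.transform import Rotation as R
n=sys.argv[1]; o=get_obs(); m=camera_model("wrist"); im=capture("wrist"); cv2.imwrite(f"pics/{n}.png",im[:,:,::-1])
print(o["tool_pos"].round(1),o["tcp_rot"].round(3),o["contact_force"].round(1),o["joint_positions"].round(3),o["grip_width"])
for t in ["slot","home"]:
    for x in pinpoint("wrist",t)[:1]:
        print(t,np.round(x["location"],1),round(x["score"],2),[ (z,atz("wrist",x["location"],z,m).round(1)) for z in (134,154)])
hsv=cv2.cvtColor(im,cv2.COLOR_RGB2HSV).astype(int); H,S,V=hsv[...,0],hsv[...,1],hsv[...,2]
for nm,k,a in (("red",((H<8)|(H>172))&(S>100)&(V>80),20),("green",(H>45)&(H<85)&(S>70)&(V>60),20),("yellow",(H>20)&(H<36)&(S>120)&(V>80),150)):
    c_,l,s,c=cv2.connectedComponentsWithStats(k.astype(np.uint8))
    b=[(c[i].round(1),s[i,4]) for i in range(1,c_) if s[i,4]>=a]; print(nm,b)
    z=float(sys.argv[2]) if nm=="yellow" else float(sys.argv[2])-24
    for x in b: print("   ",atz("wrist",x[0],z,m).round(1))
E
python3 look.py w1 170
```

```text
time: 2.1
tool_pos: [434.6, 244.9, 226.8]
tcp_rot: [3.141, 0.0, 2.873]
contact_force: [1.6, 0.6, 0.7]
grip_width: 2.0
finger_force: 0.0
time: 3.2
tool_pos: [531.8, 159.1, 226.7]
tcp_rot: [3.141, 0.0, -3.081]
contact_force: [-0.7, -0.2, 0.0]
grip_width: 0.4
finger_force: 0.0
[531.8 159.1 226.7] [ 3.141  0.    -3.081] [-0.7 -0.2  0. ] [ 0.153  0.397  1.44   0.     1.304 -1.479] 0.3855550523774317
slot [212.3 230.1] 0.65 [(134, array([528.2,  81.7, 134. ])), (154, array([523.3,  87.5, 154. ]))]
home [213.7 234.5] 0.7 [(134, array([531.3,  82.6, 134. ])), (154, array([526.2,  88.4, 154. ]))]
red [(array([458.6, 166.5]), np.int32(102)), (array([307. , 240.1]), np.int32(213)), (array([104.8, 245.7]), np.int32(69))]
    [474.1 241.9 146. ]
    [528.2 148.2 146. ]
    [540.4  13.1 146. ]
green [(array([192.9, 144.5]), np.int32(297)), (array([566.5, 357.4]), np.int32(2020))]
    [470.9  73.7 146. ]
    [604.3 340.8 146. ]
yellow [(array([193.5, 208.5]), np.int32(3432)), (array([161.9, 286.6]), np.int32(1215))]
    [507.1  81.3 170. ]
    [557.4  60.6 170. ]
```

View pics/w1.png

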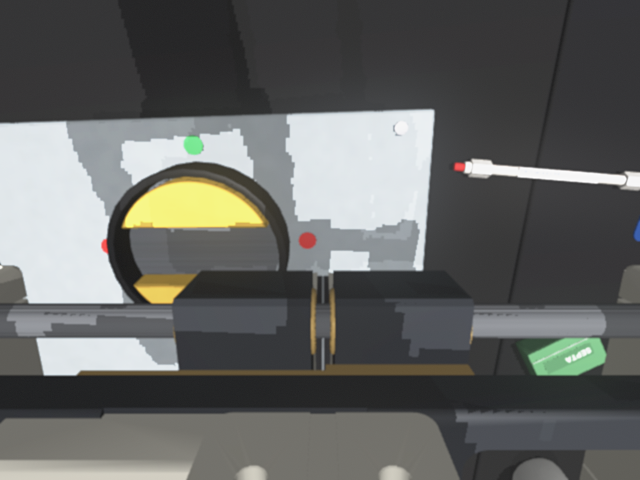

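The wrist view shows the dial ring at about (198,254), partly hidden by the fingers, with the slot nearly sideways. I'll shift the hand back and to the right for a full view.

```bash
python3 -m pendant '[-0.5,-0.83,0,0,0,0,1,-0.5,-0.83,0,0,0,0,1,-0.5,-0.83,0,0,0,0,1,0,0,0,0,0,0,1]'
python3 look.py w2 170
```

```text
time: 3.75
tool_pos: [582.9, 84.6, 226.3]
tcp_rot: [-3.141, 0.001, -3.083]
contact_force: [-0.4, 0.1, 0.9]
grip_width: 0.3
finger_force: 0.0
[582.9  84.6 226.3] [-3.141e+00  1.000e-03 -3.083e+00] [-0.4  0.1  0.9] [ 1.500e-02  4.600e-01  1.341e+00 -1.000e-03  1.340e+00 -1.615e+00] 0.32665384596350866
slot [326.4 174.6] 0.89 [(134, array([536.4,  84. , 134. ])), (154, array([535. ,  83.7, 154. ]))]
home [322.2 166.6] 0.7 [(134, array([531.3,  80.9, 134. ])), (154, array([530.3,  80.9, 154. ]))]
red [(array([428.5, 168.8]), np.int32(254)), (array([220.7, 175.8]), np.int32(253))]
    [528.1 148.3 146. ]
    [540.3  16.5 146. ]
green [(array([320.8,  60.4]), np.int32(354)), (array([327.3, 269.2]), np.int32(152))]
    [469.   76.4 146. ]
    [598.9  88.4 146. ]
yellow [(array([312.2, 126.2]), np.int32(4175)), (array([323., 227.]), np.int32(4577))]
    [507.8  74.  170. ]
    [564.6  83.4 170. ]
```

View pics/w2.png

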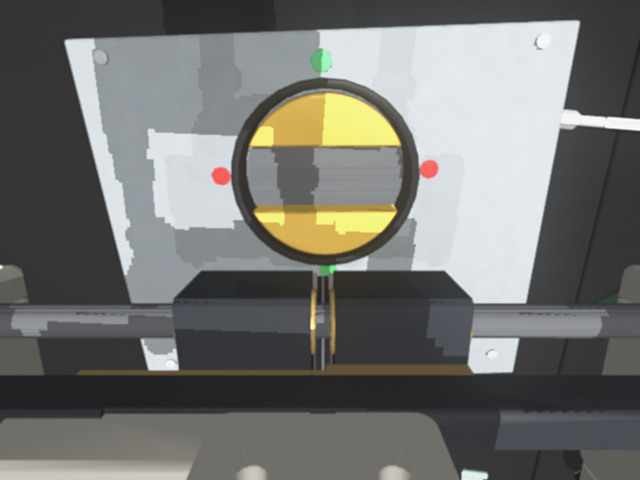

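The dial is fully visible, centred near (326,174), with the slot level in the picture. That gives a slot centre of about (535, 83.5, 154), housing yaw of about 5.3° and dial angle of about 0.04. I'll enter the right (-y) half of the slot, 20 mm off the axis.

```bash
python3 -m pendant '[0.8,-0.3,0,0,0,0,1,0.8,-0.3,0.3,0,0,0,1,0,0,0.5,0,0,0,1,0,0,0.5,0,0,0,1,0,0,0,0,0,0,1]'
python3 look.py w3 170 | head -3
```

```text
time: 4.4
tool_pos: [532.8, 67.4, 186.4]
tcp_rot: [3.141, -0.003, -3.078]
contact_force: [-0.0, 0.2, -0.1]
grip_width: 0.5
finger_force: 0.0
[532.8  67.4 186.4] [ 3.141e+00 -3.000e-03 -3.078e+00] [-0.   0.2 -0.1] [-0.017  0.401  1.551  0.     1.193 -1.652] 0.5271544396833038
slot [351.4 274.9] 0.94 [(134, array([541.8,  85.2, 134. ])), (154, array([534.9,  83.1, 154. ]))]
home [348.4 257.7] 0.85 [(134, array([531.1,  82.5, 134. ])), (154, array([525.2,  80.6, 154. ]))]
```

View pics/w3.png

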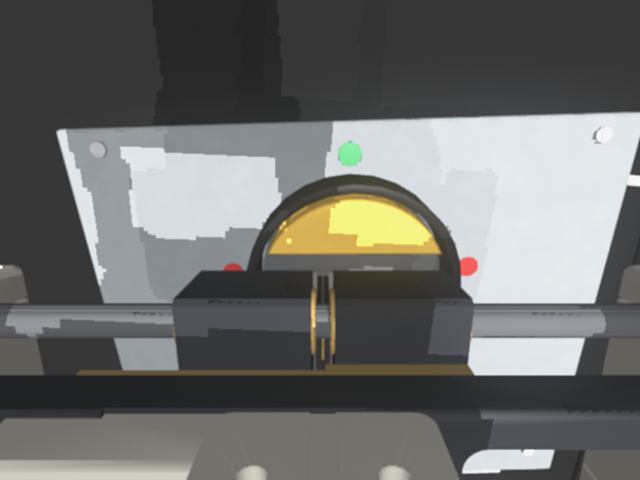

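The half-visible slot and green mark (350,154) agree with the slot centre (534.9, 83.1, 154). Now I'll enter the slot.

```bash
python3 -m pendant '[-0.05,-0.13,0.3,0,0,0,1,0,0,0.3,0,0,0,1,0,0,0.2,0,0,0,1,0,0,0.15,0,0,0,1,0,0,0,0,0,0,1]'; python3 -m pendant '[0,0,0.1,0,0,0,1,0,0,0,0,0,0,1]'; python3 -m pendant '[0,0,0.1,0,0,0,1,0,0,0,0,0,0,1]'
```

```text
time: 5.05
tool_pos: [535.8, 62.6, 158.3]
tcp_rot: [3.141, -0.002, -3.079]
contact_force: [0.5, -0.4, 0.4]
grip_width: 0.1
finger_force: 0.0
time: 5.25
tool_pos: [536.3, 62.6, 156.1]
tcp_rot: [3.141, -0.0, -3.079]
contact_force: [-0.1, 0.1, 0.5]
grip_width: 0.2
finger_force: 0.0
time: 5.45
tool_pos: [536.3, 62.6, 153.1]
tcp_rot: [3.142, 0.0, -3.079]
contact_force: [0.8, -0.8, 0.8]
grip_width: 0.7
finger_force: 0.3
```

```bash
python3 -m pendant '[0.02,0,0.15,0,0,0,1,0.02,0,0.15,0,0,0,1,0,0,0,0,0,0,1]'; python3 -m pendant '[0.03,0,0.15,0,0,0,1,0.03,0,0.1,0,0,0,1,0,0,0,0,0,0,1]';python3 -m pendant '[0.0,0,0.07,0,0,0,1,0,0,0,0,0,0,1]'
```

```text
time: 5.75
tool_pos: [535.0, 62.5, 143.8]
tcp_rot: [3.142, -0.0, -3.079]
contact_force: [0.1, 0.7, 1.9]
grip_width: 0.4
finger_force: 1.4
time: 6.05
tool_pos: [534.0, 62.4, 136.8]
tcp_rot: [-3.142, 0.002, -3.079]
contact_force: [1.8, 0.1, 4.4]
grip_width: 0.2
finger_force: 2.2
time: 6.25
tool_pos: [533.8, 62.4, 134.9]
tcp_rot: [-3.142, 0.001, -3.079]
contact_force: [2.0, -0.6, 5.7]
grip_width: 0.6
finger_force: 2.5
```

```bash
python3 -m pendant '[0.0,0,0.06,0,0,0,1,0,0,0,0,0,0,1]'; python3 -m pendant '[0.0,0,0.05,0,0,0,1,0,0,0,0,0,0,1]'
```

```text
time: 6.45
tool_pos: [533.7, 62.4, 133.2]
tcp_rot: [-3.141, 0.001, -3.079]
contact_force: [1.6, 0.5, 6.3]
grip_width: 0.4
finger_force: 2.9
time: 6.65
tool_pos: [533.6, 62.4, 131.7]
tcp_rot: [-3.142, 0.001, -3.079]
contact_force: [0.2, -0.8, 6.3]
grip_width: 0.3
finger_force: 3.2
```

```bash
python3 -m pendant '[0.15,0,0,0,0,0,1,0.12,0,0,0,0,0,1,0.03,0,0,0,0,0,1,0,0,0,0,0,0,1]'; python3 -m pendant '[0.046,0.024,0,0,0,1,1,0.046,0.024,0,0,0,1,1,0.046,0.024,0,0,0,1,1,0.046,0.024,0,0,0,1,1,0,0,0,0,0,0,1]'
```

```text
time: 7.05
tool_pos: [525.6, 61.9, 132.2]
tcp_rot: [3.142, 0.004, -3.079]
contact_force: [3.5, 0.4, 5.4]
grip_width: 0.6
finger_force: 2.9
time: 7.55
tool_pos: [520.0, 64.5, 132.1]
tcp_rot: [-3.141, 0.003, 2.923]
contact_force: [2.1, -1.5, 5.9]
grip_width: 0.2
finger_force: 2.9
```

```bash
python3 look.py w4 148
```

```text
[520.   64.5 132.1] [-3.141e+00  3.000e-03  2.923e+00] [ 2.1 -1.5  5.9] [-2.200e-02  4.350e-01  1.665e+00 -1.000e-03  1.039e+00 -1.374e+00] 0.156486659332134
red [(array([499.1, 260.8]), np.int32(443))]
    [525.8 148.4 124. ]
green [(array([323.3, 172.8]), np.int32(550))]
    [468.   76.4 124. ]
yellow [(array([358.3, 250.7]), np.int32(6377))]
    [499.4  83.8 148. ]
```

View pics/w4.png

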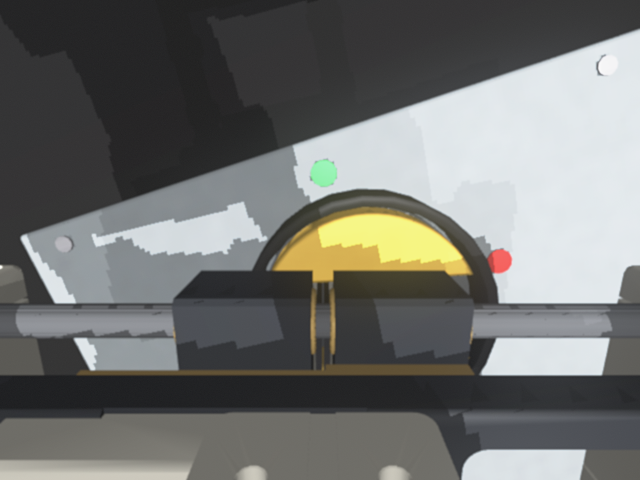

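The edge of the yellow is level in the picture (row 273), so the dial has turned along with the tool. I'll continue the arc.

```bash
python3 -m pendant '[0.046,0.024,0.01,0,0,1,1,0.046,0.024,0.01,0,0,1,1,0.046,0.024,0,0,0,1,1,0.046,0.024,0,0,0,1,1,0.046,0.024,0,0,0,1,1,0.046,0.024,0,0,0,1,1,0,0,0,0,0,0,1]'
```

```text
time: 8.4
tool_pos: [513.1, 71.1, 131.1]
tcp_rot: [-3.141, 0.001, 2.504]
contact_force: [1.1, -3.1, 6.4]
grip_width: 0.0
finger_force: 2.9
```

```bash
python3 -m pendant '[0.046,0.024,0,0,0,1,1,0.046,0.024,0,0,0,1,1,0.046,0.024,0,0,0,1,1,0.046,0.024,0,0,0,1,1,0.046,0.024,0,0,0,1,1,0.046,0.024,0,0,0,1,1,0,0,0,0,0,0,1]'
```

```text
time: 9.1
tool_pos: [510.0, 80.2, 130.9]
tcp_rot: [-3.14, 0.001, 2.086]
contact_force: [-0.3, -4.2, 5.7]
grip_width: 0.1
finger_force: 2.9
```

```bash
python3 -m pendant '[0.046,0.024,0,0,0,1,1,0.046,0.024,0,0,0,1,1,0.046,0.024,0,0,0,1,1,0.046,0.024,0,0,0,1,1,0.046,0.024,0,0,0,1,1,0,0,0,0,0,0,1]'; python3 -m pendant '[0.046,0.024,0,0,0,1,1,0,0,0,0,0,0,1]';  python3 -m pendant '[0.05,0,0,0,0,0.6,1,0,0,0,0,0,0,1]'
```

```text
time: 9.7
tool_pos: [510.7, 87.7, 130.8]
tcp_rot: [-3.14, 0.002, 1.737]
contact_force: [-0.4, -4.9, 5.5]
grip_width: 0.4
finger_force: 4.9
time: 9.9
tool_pos: [511.1, 89.1, 130.8]
tcp_rot: [-3.14, 0.002, 1.667]
contact_force: [-1.3, -4.7, 6.0]
grip_width: 0.6
finger_force: 5.0
time: 10.1
tool_pos: [511.1, 89.6, 130.8]
tcp_rot: [-3.14, 0.004, 1.626]
contact_force: [-1.2, -10.5, 5.5]
grip_width: 0.3
finger_force: 6.9
```

```bash
python3 -m pendant '[0.05,0,0,0,0,0,1,0,0,0,0,0,0,1]'; python3 -m pendant '[0.06,0,0,0,0,0,1,0,0,0,0,0,0,1]'; python3 look.py w5 148 | head -4
```

```text
time: 10.3
tool_pos: [511.1, 89.7, 130.8]
tcp_rot: [-3.14, 0.006, 1.627]
contact_force: [-1.4, -16.6, 6.1]
grip_width: 0.4
finger_force: 9.4
time: 10.5
tool_pos: [511.1, 89.9, 130.9]
tcp_rot: [-3.14, 0.009, 1.628]
contact_force: [-1.3, -23.7, 6.3]
grip_width: 0.4
finger_force: 12.6
[511.1  89.9 130.9] [-3.14   0.009  1.628] [ -1.3 -23.7   6.3] [ 0.032  0.431  1.675 -0.01   1.036 -0.02 ] 0.36967554012282633
red [(array([360. , 166.3]), np.int32(526))]
    [525.6 148.1 124. ]
green [(array([504.8, 297.7]), np.int32(253))]
```

View pics/w5.png

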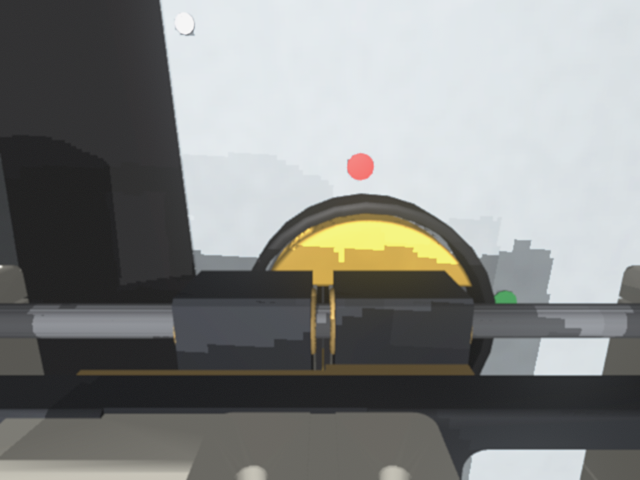

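The force rose to 24 N with no motion, so the dial is at its stop. I'll ease the side force, lift slightly to test the lock, then centre in the slot and leave.

```bash
python3 -m pendant '[-0.07,0,0,0,0,0,1,-0.06,0,0,0,0,0,1,0,0,0,0,0,0,1]'; python3 -m pendant '[0,0,-0.1,0,0,0,1,0,0,-0.1,0,0,0,1,0,0,0,0,0,0,1]'
```

```text
time: 10.95
tool_pos: [511.1, 89.5, 130.8]
tcp_rot: [-3.14, 0.002, 1.627]
contact_force: [-0.8, -6.4, 4.9]
grip_width: 0.2
finger_force: 6.0
time: 11.25
tool_pos: [511.2, 89.5, 136.4]
tcp_rot: [-3.14, 0.002, 1.627]
contact_force: [0.4, -6.9, 1.7]
grip_width: 0.4
finger_force: 3.4
```

```bash
python3 -m pendant '[0,0,-0.1,0,0,0,1,-0.1,0,0,0,0,0,1,-0.1,0,0,0,0,0,1,-0.1,0,0,0,0,0,1,0,0,0,0,0,0,1]'; python3 -m pendant '[0,0,-0.5,0,0,0,1,0,0,-1,0,0,0,1,0,0,-1,0,0,0,1,-0.9,0,-0.5,0,0,0,1,-0.9,0,0,0,0,0,1,0,0,0,0,0,0,1]'; python3 look.py w6 150
```

```text
time: 11.75
tool_pos: [511.9, 81.8, 139.5]
tcp_rot: [-3.141, -0.0, 1.626]
contact_force: [0.9, -1.0, -0.1]
grip_width: 0.4
finger_force: 0.0
time: 12.35
tool_pos: [515.5, 25.9, 230.3]
tcp_rot: [3.14, 0.001, 1.624]
contact_force: [-0.3, 0.0, 0.1]
grip_width: 0.3
finger_force: 0.0
[515.5  25.9 230.3] [3.140e+00 1.000e-03 1.624e+00] [-0.3  0.   0.1] [-9.800e-02  3.220e-01  1.543e+00 -1.000e-03  1.275e+00 -1.510e-01] 0.28941604204957316
slot [347.3 160.7] 0.62 [(134, array([530.5,  83.2, 134. ])), (154, array([529.2,  83.9, 154. ]))]
home [350.6 158.2] 0.89 [(134, array([532.6,  84.9, 134. ])), (154, array([531.1,  85.5, 154. ]))]
red [(array([346.2,  57.9]), np.int32(243)), (array([350.3, 252.9]), np.int32(186))]
    [525.7 148.2 126. ]
    [538.   16.4 126. ]
green [(array([446.6, 157.8]), np.int32(224)), (array([256.2, 165.4]), np.int32(224))]
    [599.8  88.6 126. ]
    [467.9  76.3 126. ]
yellow [(array([352.1, 114.8]), np.int32(923)), (array([355.8, 213.3]), np.int32(2538))]
    [530.4 111.3 150. ]
    [537.4  50.4 150. ]
```

View pics/w6.png

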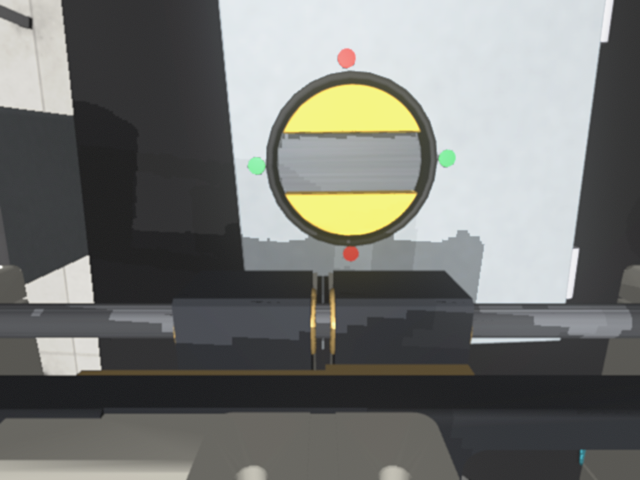

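The slot now runs front to back between the green marks at (257,165) and (447,158). The mark spacing measures 132.4 mm when taken at the shut height, the same as when ajar at its raised height, so the cover is shut and locked. The hand is clear.

```bash
python3 -c "
from plant import *
print(close_job())"
```

```text
the job is handed in; nothing more can be done
None
```

The cover is pressed shut and the dial is turned clockwise to its stop, the hand is clear, and the job was handed in at about 12.4 s; the last wrist picture shows the cover staying down, but no verdict came back.

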